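# Release the latched heating-pad key

## Task

One of the four blue keys on the heating-pad switch box is still latched down. With your fingertips tap every key lightly, one after another from left to right, to find which one it is, and only then press that key home and let it go so that it springs up and all four keys stand up. Grasp nothing, press no other key home, and leave the cup, the dropper bottle and the syringe beside the box where they are.

Things in the scene. Friction and masses are not known exactly. Their poses are not given: they have to be found in the camera images.
- switch_box: White switch box with a grey deck, fixed to the bench, 90 x 220 mm and 45 mm high. Origin: centre of its underside, on the bench; z up. Its y axis runs along the row of four keys toward the robot's left, its x axis points away from the robot. One to four small white pips stand in front of the keys, counting from the left.
- place_1 (a point): Point on the deck of the switch box (45 mm above the bench) under the centre of the first (farthest left as the robot sees it) key. The keys stand in one row, 50 mm apart.
- place_2 (a point): Point on the deck of the switch box (45 mm above the bench) under the centre of the second from the left key. The keys stand in one row, 50 mm apart.
- place_3 (a point): Point on the deck of the switch box (45 mm above the bench) under the centre of the third from the left key. The keys stand in one row, 50 mm apart.
- place_4 (a point): Point on the deck of the switch box (45 mm above the bench) under the centre of the fourth (farthest right) key. The keys stand in one row, 50 mm apart.
- key_a_top (a point): Centre of the top of one of the four identical square blue keys, 31 x 31 mm. This point moves with the key: 65 mm above the bench when the key is up, 58.5 mm when latched down, 52 mm pressed to its stop. The letters say nothing about the order in the row or about which key is latched: any key can stand at any of the four places.
- key_a_frame: Black fixed frame round key_a, 42 x 42 mm and 4.5 mm above the deck, together with its key; origin on the deck under the centre of the key.
- key_a (a joint): How far this key is down, m: 0 up, 0.0065 latched, 0.013 at its hard stop. Push-push key on a spring: 2 N starts it from the top, 5 N at 3 mm, 6 N at 7 mm, 8 N at 9 mm, 11 N near the stop; latched, it gives nothing below 5 N. Pressed past 9 mm at 50 mm/s or less and let go, it changes over: an up key stays latched, a latched one rises fully. Pressed under 8 mm it goes back to where it was.
- key_b_top (a point): Centre of the top of one of the four identical square blue keys, 31 x 31 mm. This point moves with the key: 65 mm above the bench when the key is up, 58.5 mm when latched down, 52 mm pressed to its stop. The letters say nothing about the order in the row or about which key is latched: any key can stand at any of the four places.
- key_b_frame: Black fixed frame round key_b, 42 x 42 mm and 4.5 mm above the deck, together with its key; origin on the deck under the centre of the key.
- key_b (a joint): How far this key is down, m: 0 up, 0.0065 latched, 0.013 at its hard stop. Push-push key on a spring: 2 N starts it from the top, 5 N at 3 mm, 6 N at 7 mm, 8 N at 9 mm, 11 N near the stop; latched, it gives nothing below 5 N. Pressed past 9 mm at 50 mm/s or less and let go, it changes over: an up key stays latched, a latched one rises fully. Pressed under 8 mm it goes back to where it was.
- key_c_top (a point): Centre of the top of one of the four identical square blue keys, 31 x 31 mm. This point moves with the key: 65 mm above the bench when the key is up, 58.5 mm when latched down, 52 mm pressed to its stop. The letters say nothing about the order in the row or about which key is latched: any key can stand at any of the four places.
- key_c_frame: Black fixed frame round key_c, 42 x 42 mm and 4.5 mm above the deck, together with its key; origin on the deck under the centre of the key.
- key_c (a joint): How far this key is down, m: 0 up, 0.0065 latched, 0.013 at its hard stop. Push-push key on a spring: 2 N starts it from the top, 5 N at 3 mm, 6 N at 7 mm, 8 N at 9 mm, 11 N near the stop; latched, it gives nothing below 5 N. Pressed past 9 mm at 50 mm/s or less and let go, it changes over: an up key stays latched, a latched one rises fully. Pressed under 8 mm it goes back to where it was.
- key_d_top (a point): Centre of the top of one of the four identical square blue keys, 31 x 31 mm. This point moves with the key: 65 mm above the bench when the key is up, 58.5 mm when latched down, 52 mm pressed to its stop. The letters say nothing about the order in the row or about which key is latched: any key can stand at any of the four places.
- key_d_frame: Black fixed frame round key_d, 42 x 42 mm and 4.5 mm above the deck, together with its key; origin on the deck under the centre of the key.
- key_d (a joint): How far this key is down, m: 0 up, 0.0065 latched, 0.013 at its hard stop. Push-push key on a spring: 2 N starts it from the top, 5 N at 3 mm, 6 N at 7 mm, 8 N at 9 mm, 11 N near the stop; latched, it gives nothing below 5 N. Pressed past 9 mm at 50 mm/s or less and let go, it changes over: an up key stays latched, a latched one rises fully. Pressed under 8 mm it goes back to where it was.
- food_cup: Small clear cup with yellow mash, 42 mm across, 38 mm high, loose, left of the switch box; origin under its centre.
- dropper: Brown dropper bottle, 33 mm across, 102 mm high, loose, right of the switch box; origin under its centre.
- feed_syringe: Small feeding syringe lying on the bench, 103 x 26 x 16 mm, loose, left of the cup; origin under its centre, x along it.
Mind the look-alikes: they are no part of the job. What is shaped like the dropper but purple is not meant.

How it is judged (in metres and radians):
On the way, in this order (a step that is already met when the one before it is completed fails the run):
1. the first (farthest left as the robot sees it) key is touched by the fingers (more than 0.3 N) (((horizontal distance between key_a_top and place_1 below 0.01 m and contact force between the fingers and key_a_frame above 0.3 N) or (horizontal distance between key_b_top and place_1 below 0.01 m and contact force between the fingers and key_b_frame above 0.3 N) or (horizontal distance between key_c_top and place_1 below 0.01 m and contact force between the fingers and key_c_frame above 0.3 N) or (horizontal distance between key_d_top and place_1 below 0.01 m and contact force between the fingers and key_d_frame above 0.3 N))).
2. the second from the left key is touched by the fingers (more than 0.3 N) (((horizontal distance between key_a_top and place_2 below 0.01 m and contact force between the fingers and key_a_frame above 0.3 N) or (horizontal distance between key_b_top and place_2 below 0.01 m and contact force between the fingers and key_b_frame above 0.3 N) or (horizontal distance between key_c_top and place_2 below 0.01 m and contact force between the fingers and key_c_frame above 0.3 N) or (horizontal distance between key_d_top and place_2 below 0.01 m and contact force between the fingers and key_d_frame above 0.3 N))).
3. the third from the left key is touched by the fingers (more than 0.3 N) (((horizontal distance between key_a_top and place_3 below 0.01 m and contact force between the fingers and key_a_frame above 0.3 N) or (horizontal distance between key_b_top and place_3 below 0.01 m and contact force between the fingers and key_b_frame above 0.3 N) or (horizontal distance between key_c_top and place_3 below 0.01 m and contact force between the fingers and key_c_frame above 0.3 N) or (horizontal distance between key_d_top and place_3 below 0.01 m and contact force between the fingers and key_d_frame above 0.3 N))).
4. the fourth (farthest right) key is touched by the fingers (more than 0.3 N) (((horizontal distance between key_a_top and place_4 below 0.01 m and contact force between the fingers and key_a_frame above 0.3 N) or (horizontal distance between key_b_top and place_4 below 0.01 m and contact force between the fingers and key_b_frame above 0.3 N) or (horizontal distance between key_c_top and place_4 below 0.01 m and contact force between the fingers and key_c_frame above 0.3 N) or (horizontal distance between key_d_top and place_4 below 0.01 m and contact force between the fingers and key_d_frame above 0.3 N))).
5. after the four taps, the latched key has been released: all four keys are up (value of joint each of key_a, key_b, key_c, key_d below 0.002 m), for 0.2 s.
At the end, for the whole second after the job is handed in: All four keys are up (each less than 2 mm down), and the cup, the dropper bottle and the syringe lie at rest within 15 mm of where they stood (all of step 5 and distance of each of food_cup, dropper, feed_syringe from where it was at the start of the episode below 0.015 m and linear speed of each of food_cup, dropper, feed_syringe below 0.02 m/s); the robot touches nothing.
It fails at once if a key was pressed home (beyond 9 mm) while another one was still latched down ((value of joint key_a above 0.009 m and value of joint key_b above 0.005 m) or (value of joint key_a above 0.009 m and value of joint key_c above 0.005 m) or (value of joint key_a above 0.009 m and value of joint key_d above 0.005 m) or (value of joint key_b above 0.009 m and value of joint key_a above 0.005 m) or (value of joint key_b above 0.009 m and value of joint key_c above 0.005 m) or (value of joint key_b above 0.009 m and value of joint key_d above 0.005 m) or (value of joint key_c above 0.009 m and value of joint key_a above 0.005 m) or (value of joint key_c above 0.009 m and value of joint key_b above 0.005 m) or (value of joint key_c above 0.009 m and value of joint key_d above 0.005 m) or (value of joint key_d above 0.009 m and value of joint key_a above 0.005 m) or (value of joint key_d above 0.009 m and value of joint key_b above 0.005 m) or (value of joint key_d above 0.009 m and value of joint key_c above 0.005 m)).
It fails at once if the cup, the dropper bottle or the syringe was shifted or lifted by more than 15 mm (distance of any of food_cup, dropper, feed_syringe from where it was at the start of the episode above 0.015 m).
It also fails if it takes over 48 s, if anything falls off the work surface, if the arm or the gripper's body presses on something with over 40 N, if the wrist force passes 120 N, or if a joint passes its speed limit or range.

## Robot

A 6-joint arm with a two-finger parallel gripper is mounted at the origin on a cart in front of the work surface, level with it; the furniture and walls round the work are solid. World frame = base frame: x ahead of the robot, y to its left, z up, the work surface at z = 0. Lengths are in mm, angles in rad, forces in N, time in s.
With the tool pointing down it reaches from about 350 to 775 mm from the base axis. Payload 5.5 kg.
Tool frame: the origin (TCP) lies on the centre line of the jaws, within the pads' length; the fingertips stand 11 mm ahead of it and the grasp point (between the pads) lies 8 mm behind it (bot.tcp_to_tips is the distance from the TCP to the fingertips, in mm); z points along the fingers, y is the direction in which the jaws open and shut (so a half turn about z gives the same grasp; the last joint's range is limited). The gripper opens to 85 mm and grips with 20 to 120 N. Pads are 22 mm wide; open, the fingers measure 114 mm over their backs; the gripper's body (76 mm by 85 mm) begins 54 mm behind the grasp point. The pads swing forward as they close: fully open they stand 13 mm farther back than shut.
Start: joints at [-1.277, 0.313, 0.046, 1.304, 0, 1.431], TCP at [241.686, -521.784, 242.323] pointing down, gripper open.
Joint ranges: [-2.76, 2.76], [-0.86, 1.69], [-1.03, 1.26], [-2.2, 2.34], [-1.47, 1.5], [-3.14, 3.14]. Speed limits (rad/s): [2.57, 2.57, 3.14, 3.14, 3.14, 3.14].

## Interface

Orientations are given as a unit quaternion [x, y, z, w].
In Python, from station import bot, cams gives the robot as it stands. The module is installed in compiled form; this text tells all that it offers.
- The arm moves only by the tool play_rows, never from a script. Its argument "increments" is one flat list of numbers, 5 for each row, row after row: the closure in counts, from 0 (fully open) to 255 (shut), then the shift along the tool's x, y, z in units of 0.12 m (1.0 is 0.12 m), then the turn about the tool's z in units of 90 degrees (1.0 is 90 degrees). A call has 1 to 10 rows; each row is the pose to reach, as a shift and turn from the pose commanded when the call began, along the tool's axes at that moment; what a row does not reach only later rows make up. A row lasts 1/10 s, in which the tool goes at most 50 mm and 8.59 degrees, less where a joint would pass 70% of its speed; a pose out of reach is approached as far as the arm can. A call with a number of a shift or a turn outside -1 to 1 is refused whole. A call with a gripper value outside its range is refused whole. The fingers move at their own pace and stop on an object; the grip force is fixed at half the most. Time passes only in rows, so rows that repeat a pose let the fingers close. It gives the time, the measured TCP pose, the force and the opening at its end, in the units of the state.
- bot.observe(): the state, without advancing time (a new reading comes with each control period).
- cams.read_camera(name): name is "scene" or "top"; returns a dict with "img" (400x640x3 uint8, red, green, blue), "vertical_fov" (degrees; the focal length in pixels is half the picture's height over the tangent of half this angle, whatever the lens; pixels are square), "cx", "cy" (the principal point, pixels), "extrinsics" (4x4, takes a point from world to camera coordinates). Camera axes: x right, y down, z forward; pixel columns grow to the right and rows downward; lengths in mm; the calibration is good to about 2 mm. A picture is of the moment at which its call begins. There is no depth.
- bot.finish_job(): hands the job in, once; it reports no verdict.
The state is a dict: "time_s": time; "qpos": joint angles; "dq": joint speeds; "joint_efforts": joint torques, N m; "eef_pos": TCP position; "eef_rot": TCP orientation; "contact_force": force on the tool from outside, world axes, zero at the start; "ft_torque": the same for the moment, N m; "width": finger opening in mm.
Only numpy, scipy, OpenCV 4.12 (cv2) and the standard library are available. Lean on these libraries where they do the work, as an engineer would, in place of code of your own. Each camera call takes 0.05 s, during which the arm holds its last target. There are 200 camera calls.

## Working session

There is one attempt and no reset: what is moved stays moved. The work goes in short steps, Python scripts to look and compute and a tool call to move; the robot and the scene stay as the last step left them, time stands still between calls to the robot, and variables do not carry over. Pictures are saved under pics/ and viewed, about 8 in all and at most 12, crops included, and the job is handed in when it is done.

Besides the shell and the picture viewer there is one more tool, called after "Request:" in YAML: its name, and indented under it one key for each argument. play_rows: Moves the arm, as the interface text tells. Shifts and turns lie within -1 to 1; 1 stands for 0.12 m of shift or 90 degrees of turn. Its arguments: {"type":"object","properties":{"increments":{"type":"array","items":{"type":"number"}}},"required":["increments"]}

```bash
mkdir -p pics
cat > h.py <<'E'
import numpy as np, cv2
from station import bot, cams
def grab(n,tag):
    c=cams.read_camera(n); cv2.imwrite(f'pics/{tag}.png',c['img'][:,:,::-1]); 
    np.savez(f'{tag}.npz',E=c['extrinsics'],p=[c['vertical_fov'],c['cx'],c['cy']],img=c['img']); return c
def load(tag):
    d=np.load(f'{tag}.npz'); return d
def K(d): return 200/np.tan(np.radians(d['p'][0])/2),d['p'][1],d['p'][2]
def unproj(d,u,v,z):
    f,cx,cy=K(d); E=d['E']; R,t=E[:3,:3],E[:3,3]
    r=R.T@np.array([(u-cx)/f,(v-cy)/f,1]); o=-R.T@t
    return o+r*(z-o[2])/r[2]
def proj(d,P):
    f,cx,cy=K(d); q=d['E'][:3,:3]@np.array(P)+d['E'][:3,3]; return cx+f*q[0]/q[2],cy+f*q[1]/q[2]
E
python3 - <<'E'
from h import *
for n in('scene','top'):
    c=grab(n,n+'0'); d=load(n+'0'); E=d['E']; print(n,d['p'],-E[:3,:3].T@E[:3,3],E[:3,:3].round(2).tolist())
s=bot.observe(); print(s, bot.tcp_to_tips)
E
```

```text
scene [ 55.98958866 325.02624293 197.25807013] [ 305.34432941 -401.20041744  818.30549322] [[0.69, -0.72, -0.01], [-0.62, -0.59, -0.51], [0.36, 0.36, -0.86]]
top [ 46.98506688 328.07932175 198.85844202] [ 498.27422518 -106.80879469 1091.15309209] [[-0.01, -1.0, -0.02], [-0.99, 0.02, -0.11], [0.11, 0.02, -0.99]]
{'time_s': 0.1, 'qpos': array([-1.27661771e+00,  3.13918363e-01,  4.51149471e-02,  1.30361203e+00,
       -2.93066512e-06,  1.43115161e+00]), 'dq': array([ 6.16227168e-04, -1.83312451e-03,  3.76506791e-03, -3.47212099e-05,
        4.66142715e-04,  7.73595805e-04]), 'joint_efforts': array([ 2.36574677e-03, -4.81726921e+01,  2.99242508e+01,  1.27460336e-02,
       -1.86603975e-04, -5.88465767e-06]), 'eef_pos': array([ 241.53796653, -521.33294679,  241.5111242 ]), 'eef_rot': array([ 9.76566440e-01,  2.15214619e-01, -6.39509595e-05, -8.07031346e-04]), 'contact_force': array([-0.23386909, -0.05848941, -0.00780047]), 'ft_torque': array([-0.02193593, -0.04327049,  0.01241804]), 'width': 85.23438380062281} 11.0
```

View pics/top0.png

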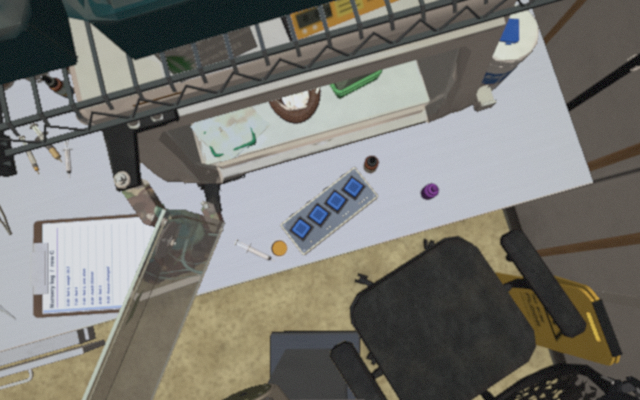

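View pics/scene0.png

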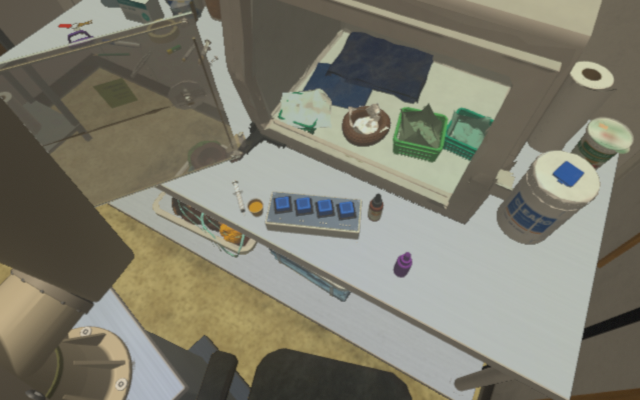

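The top view shows the keys near (301,229), (319,214), (337,200) and (353,187), with the cup at (279,248) and the dropper at (371,163). I'll enlarge these.

Run:
```python
from h import *
a=load('top0')['img'][155:265,225:385,::-1]; b=load('scene0')['img'][175:245,225:390,::-1]
A=cv2.resize(a,None,fx=5,fy=5,interpolation=cv2.INTER_CUBIC); cv2.imwrite('pics/topc.png',A)
B=cv2.resize(b,None,fx=4.8,fy=4.8,interpolation=cv2.INTER_CUBIC); cv2.imwrite('pics/scenec.png',B)
for t in('top0','scene0'):
    d=load(t); im=d['img'].astype(int); m=((im[:,:,2]>100)&(im[:,:,2]-im[:,:,0]>60)&(im[:,:,2]-im[:,:,1]>30)).astype(np.uint8)
    n,l,s,c=cv2.connectedComponentsWithStats(m)
    for i in range(1,n):
        if s[i,4]>40: print(t,s[i],c[i].round(1),unproj(d,*c[i],65).round(1))
```

```text
top0 [500  19  19  25 333] [510.8  31.5] [ 991.3 -510.5   65. ]
top0 [345 178  18  18 192] [353.  186.8] [ 635.7 -139.1   65. ]
top0 [327 192  18  18 194] [335.6 200.5] [605.4 -99.4  65. ]
top0 [310 206  18  18 196] [318.1 214.3] [575.  -59.9  65. ]
top0 [292 220  18  18 193] [300.7 228.2] [544.5 -20.8  65. ]
scene0 [554 162  29  24 416] [567.7 173.6] [1069.8 -461.3   65. ]
scene0 [276 197  13  12 139] [282.  202.5] [542.7 -23.   65. ]
scene0 [297 197  14  13 145] [303.1 203.1] [575.  -59.5  65. ]
scene0 [318 199  14  13 147] [324.4 205.2] [605.1 -99.   65. ]
scene0 [339 201  15  13 149] [346.1 207.3] [ 635.3 -138.9   65. ]
```

View pics/topc.png

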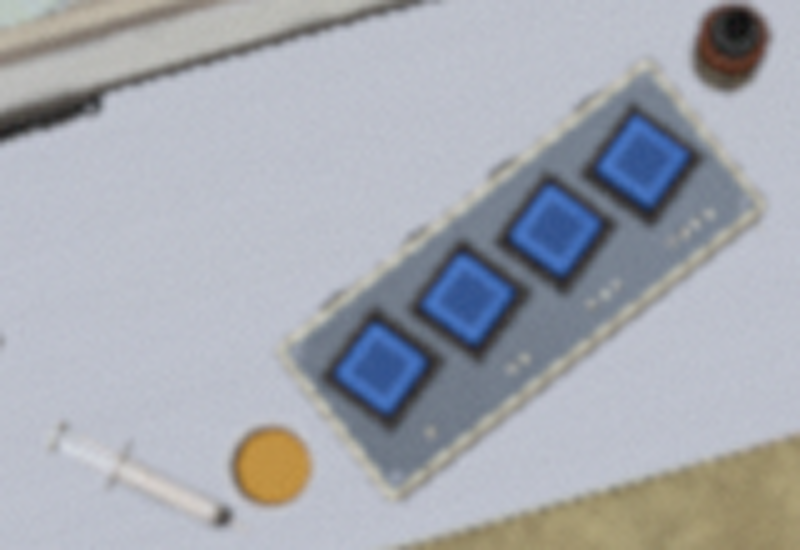

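View pics/scenec.png

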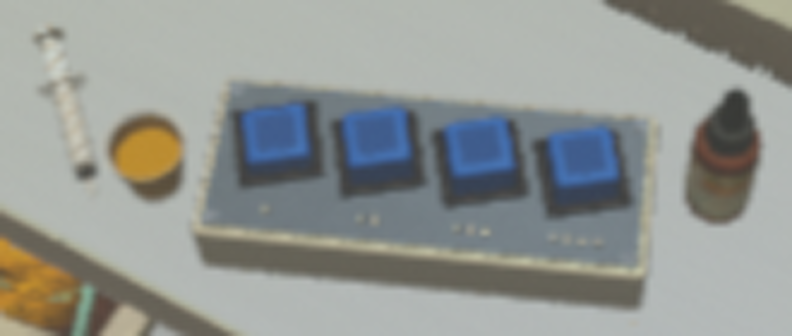

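Key 1, at crop (272,133), looks slightly low in the scene view, but the taps decide. Next I check the clearance to the furniture and work out the path.

Run:
```python
from h import *
d=load('top0'); s=load('scene0')
for n,u,v in [('cab front L',218,183),('cab front R',425,122),('door bottom hinge',213,225),('door low',190,300),('chair',430,320),('armrest',540,280)]: print(n,unproj(d,u,v,0).round())
for n,u,v in [('hinge',243,155),('cabR',465,222),('doorlow',165,190)]: print('s',n,unproj(s,u,v,0).round())
# cabinet lintel edge in scene: height if over front line
for z in(200,300,400): print(z,[unproj(s,u,v,z).round() for u,v in((275,0),(480,50),(557,70))],[unproj(d,u,v,z).round() for u,v in((90,120),(340,65),(530,5))],'door',unproj(d,160,215,z).round(),unproj(s,190,15,z).round())
print(proj(d,[0,0,0]),proj(s,[0,0,0]),proj(d,[241,-521,230]))
a=np.radians(24.85);R=np.array([[np.cos(a),np.sin(a)],[np.sin(a),-np.cos(a)]])
print(R.T@(np.array([544.7,-21])-[241.5,-521.3]))
```

```text
cab front L [659. 184.   0.]
cab front R [ 799. -318.    0.]
door bottom hinge [558. 194.   0.]
door low [383. 246.   0.]
chair [ 331. -313.    0.]
armrest [ 419. -569.    0.]
s hinge [591. 196.  -0.]
s cabR [ 832. -352.    0.]
s doorlow [381. 255.   0.]
200 [array([928., 401., 200.]), array([1133., -126.,  200.]), array([1195., -297.,  200.])] [array([762., 391., 200.]), array([ 865., -114.,  200.]), array([ 981., -499.,  200.])] door [568. 244. 200.] [725. 519. 200.]
300 [array([827., 271., 300.]), array([ 999., -171.,  300.]), array([1051., -314.,  300.])] [array([733., 335., 300.]), array([ 824., -113.,  300.]), array([ 927., -455.,  300.])] door [561. 205. 300.] [657. 370. 300.]
400 [array([727., 142., 400.]), array([ 865., -215.,  400.]), array([ 907., -331.,  400.])] [array([703., 279., 400.]), array([ 783., -112.,  400.]), array([ 873., -411.,  400.])] door [553. 165. 400.] [590. 221. 400.]
(np.float64(295.73846503857595), np.float64(472.2846957102438)) (np.float64(74.49332692241654), np.float64(385.75233784261826)) (np.float64(574.8910452992791), np.float64(390.697234493458))
[ 485.37517027 -326.55975577]
```

Request:
play_rows:
  increments: [255,0.2,-0.14,0,0,255,0.5,-0.34,0,0,255,0.8,-0.54,0,0,255,0.8,-0.54,0,0]

```text
time_s: 0.5
eef_pos: [303.1, -418.2, 242.1]
eef_rot: [0.976, 0.217, 0.0, -0.001]
contact_force: [-1.2, -0.1, -0.3]
width: 27.9
```

Request:
play_rows:
  increments: [255,0.25,-0.17,0,0,255,0.55,-0.37,0,0,255,0.81,-0.54,0,0,255,0.81,-0.54,0,0]

```text
time_s: 0.9
eef_pos: [363.6, -320.0, 242.2]
eef_rot: [0.976, 0.217, 0.0, -0.001]
contact_force: [-0.8, -0.4, -0.0]
width: -0.1
```

Request:
play_rows:
  increments: [255,0.25,-0.17,0,0,255,0.55,-0.37,0,0,255,0.81,-0.54,0,0,255,0.81,-0.54,0,0]

```text
time_s: 1.3
eef_pos: [424.7, -221.2, 242.1]
eef_rot: [0.976, 0.217, 0.0, -0.0]
contact_force: [-0.6, 0.0, 1.0]
width: 0.2
```

Request:
play_rows:
  increments: [255,0.25,-0.17,0,0,255,0.55,-0.37,0,0,255,0.81,-0.54,0,0,255,0.81,-0.54,0,0]

```text
time_s: 1.7
eef_pos: [486.0, -122.1, 242.0]
eef_rot: [0.976, 0.217, 0.0, -0.0]
contact_force: [0.4, -0.0, 0.3]
width: 0.2
```

Request:
play_rows:
  increments: [255,0.25,-0.17,0,0,255,0.55,-0.37,0,0,255,0.81,-0.54,0,0,255,0.81,-0.54,0,-0.07,255,0.81,-0.54,0,-0.14,255,0.81,-0.54,0,-0.14,255,0.81,-0.54,0,-0.14]

```text
time_s: 2.4
eef_pos: [545.4, -25.5, 242.0]
eef_rot: [0.948, 0.319, -0.0, 0.0]
contact_force: [0.0, -0.4, -0.1]
width: 0.0
```

Request:
play_rows:
  increments: [255,0.018,-0.033,0.25,0,255,0.018,-0.033,0.55,0,255,0.018,-0.033,0.8,0,255,0.018,-0.033,0.95,0,255,0.018,-0.033,1.0,0,255,0.018,-0.033,1.0,0]

```text
time_s: 3.0
eef_pos: [544.2, -20.2, 121.7]
eef_rot: [0.947, 0.32, -0.001, -0.0]
contact_force: [-0.6, 0.9, 0.6]
width: 0.1
```

Request:
play_rows:
  increments: [255,0,0,0.1,0,255,0,0,0.2,0,255,0,0,0.25,0,255,0,0,0.25,0,255,0,0,0.25,0]

```text
time_s: 3.5
eef_pos: [544.7, -19.5, 92.2]
eef_rot: [0.947, 0.321, -0.0, -0.0]
contact_force: [-0.1, -0.0, -0.7]
width: -0.3
```

Run:
```python
from h import *
a=grab('scene','s1')['img'][135:245,215:390,::-1]; b=grab('top','t1')['img'][155:265,225:385,::-1]
cv2.imwrite('pics/c1.png',np.vstack([cv2.resize(a,(480,300),interpolation=2),cv2.resize(b,(436,300),interpolation=2)[:, :] if 0 else cv2.resize(b,(480,300),interpolation=2)]))
s=bot.observe(); print(s['eef_pos'],s['contact_force'],s['time_s'],s['qpos'])
```

```text
[545.07216588 -19.60445509  92.69210198] [-0.08476632 -0.1318963   0.14763646] 3.6 [-1.83102010e-01  3.47580076e-01 -2.87853999e-01  9.34558487e-01
 -1.02601386e-04  2.30473975e+00]
```

View pics/c1.png

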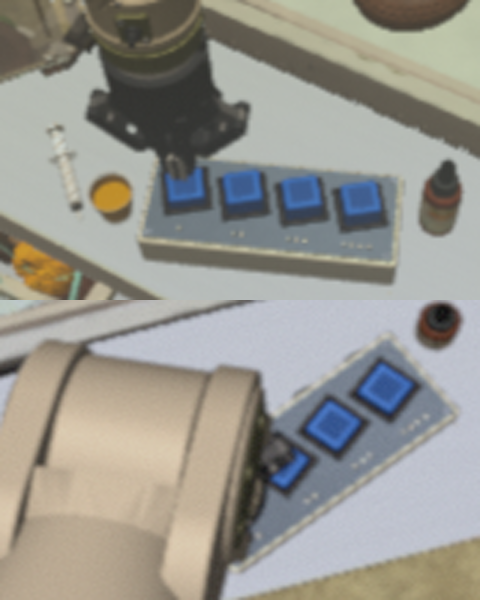

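The fingertips hang over key 1, as the scene half shows at crop (178,165). The gripper knuckles stick out about 60 mm along the row, which would put one near the tall dropper at key 4. I'll turn the tool 90° so they lie across the row.

Request:
play_rows:
  increments: [255,0,0,0,-0.09,255,0,0,0,-0.18,255,0,0,0,-0.27,255,0,0,0,-0.36,255,0,0,0,-0.45,255,0,0,0,-0.54,255,0,0,0,-0.6,255,0,0,0,-0.6]

```text
time_s: 4.4
eef_pos: [545.1, -19.6, 92.8]
eef_rot: [0.698, 0.716, 0.0, 0.0]
contact_force: [0.8, -0.4, -0.7]
width: 0.2
```

Request:
play_rows:
  increments: [255,0,0,0,-0.09,255,0,0,0,-0.18,255,0,0,0,-0.27,255,0,0,0,-0.36,255,0,0,0,-0.4,255,0,0,0,-0.4,255,0,0,0,-0.4]

```text
time_s: 5.1
eef_pos: [544.9, -19.6, 92.5]
eef_rot: [0.444, 0.896, 0.0, 0.0]
contact_force: [-0.4, 0.4, 0.0]
width: 0.1
```

Request:
play_rows:
  increments: [255,0,0,0.03,0,255,0,0,0.06,0,255,0,0,0.08,0,255,0,0,0.08,0,255,0,0,0.08,0]

```text
time_s: 5.6
eef_pos: [544.6, -19.5, 82.5]
eef_rot: [0.443, 0.897, -0.0, -0.0]
contact_force: [0.0, -0.2, -0.2]
width: 0.2
```

Request:
play_rows:
  increments: [255,0,0,0.02,0,255,0,0,0.04,0,255,0,0,0.04,0,255,0,0,0.04,0]

```text
time_s: 6.0
eef_pos: [544.6, -19.6, 77.8]
eef_rot: [0.443, 0.897, -0.0, -0.0]
contact_force: [-0.6, -1.3, 0.0]
width: 0.1
```

Request:
play_rows:
  increments: [255,0,0,0.01,0,255,0,0,0.02,0,255,0,0,0.02,0]

```text
time_s: 6.3
eef_pos: [544.6, -19.6, 75.3]
eef_rot: [0.443, 0.897, -0.0, -0.0]
contact_force: [0.3, 0.4, -0.0]
width: 0.3
```

Request:
play_rows:
  increments: [255,0,0,0.01,0,255,0,0,0.02,0,255,0,0,0.02,0]

```text
time_s: 6.6
eef_pos: [544.6, -19.6, 72.9]
eef_rot: [0.443, 0.897, -0.0, -0.0]
contact_force: [1.4, -0.4, -0.2]
width: 0.1
```

Request:
play_rows:
  increments: [255,0,0,0.01,0,255,0,0,0.02,0,255,0,0,0.02,0]

```text
time_s: 6.9
eef_pos: [544.6, -19.5, 70.5]
eef_rot: [0.443, 0.897, -0.0, -0.0]
contact_force: [0.5, -0.0, 0.3]
width: -0.0
```

Request:
play_rows:
  increments: [255,0,0,0.01,0,255,0,0,0.01,0,255,0,0,0.01,0]

```text
time_s: 7.2
eef_pos: [544.8, -19.6, 69.7]
eef_rot: [0.443, 0.897, -0.0, 0.0]
contact_force: [-0.9, -0.4, 2.9]
width: -0.0
```

Key 1 makes contact at tip z ≈ 58.7 mm and stays firm, which matches latched. Next is key 2.

Request:
play_rows:
  increments: [255,0,0,-0.08,0,255,0,0,-0.16,0,255,-0.15,0,-0.16,0,255,-0.32,0,-0.16,0,255,-0.42,0,-0.16,0,255,-0.42,0,-0.13,0,255,-0.42,0,-0.1,0,255,-0.42,0,-0.08,0,255,-0.42,0,-0.08,0]

```text
time_s: 8.1
eef_pos: [574.3, -58.8, 78.3]
eef_rot: [0.442, 0.897, -0.0, -0.001]
contact_force: [-0.2, 0.4, 0.3]
width: 0.2
```

Request:
play_rows:
  increments: [255,0,0,0.01,0,255,0,0,0.02,0,255,0,0,0.02,0]

```text
time_s: 8.4
eef_pos: [575.3, -59.4, 76.6]
eef_rot: [0.443, 0.897, -0.0, -0.0]
contact_force: [-1.1, 0.2, -0.3]
width: 0.1
```

Request:
play_rows:
  increments: [255,0,0,0.01,0,255,0,0,0.015,0,255,0,0,0.015,0]

```text
time_s: 8.7
eef_pos: [575.5, -59.6, 75.1]
eef_rot: [0.443, 0.897, 0.0, 0.0]
contact_force: [0.2, 2.5, 1.7]
width: 0.4
```

Request:
play_rows:
  increments: [255,0,0,0.01,0,255,0,0,0.01,0,255,0,0,0.01,0]

```text
time_s: 9.0
eef_pos: [575.5, -59.5, 73.9]
eef_rot: [0.443, 0.897, 0.0, 0.0]
contact_force: [-0.9, 1.1, 3.5]
width: -0.1
```

Request:
play_rows:
  increments: [255,0,0,-0.06,0,255,0,0,-0.13,0,255,-0.15,0,-0.13,0,255,-0.32,0,-0.13,0,255,-0.42,0,-0.13,0,255,-0.42,0,-0.1,0,255,-0.42,0,-0.06,0,255,-0.42,0,-0.03,0,255,-0.42,0,-0.02,0,255,-0.42,0,-0.02,0]

```text
time_s: 10.0
eef_pos: [605.2, -98.9, 75.8]
eef_rot: [0.442, 0.897, -0.0, -0.001]
contact_force: [-0.8, 0.3, 1.9]
width: 0.0
```

Request:
play_rows:
  increments: [255,0,0,0.01,0,255,0,0,0.02,0,255,0,0,0.02,0,255,0,0,0.02,0]

```text
time_s: 10.4
eef_pos: [605.9, -99.3, 73.9]
eef_rot: [0.443, 0.897, 0.0, -0.0]
contact_force: [-1.8, 1.5, 4.1]
width: -0.4
```

Keys 2 and 3 make contact at about 75.5 mm and give by about 2 mm against the spring, so both are up. Next is key 4.

Request:
play_rows:
  increments: [255,0,0,-0.06,0,255,0,0,-0.13,0,255,-0.15,0,-0.13,0,255,-0.32,0,-0.13,0,255,-0.42,0,-0.13,0,255,-0.42,0,-0.1,0,255,-0.42,0,-0.06,0,255,-0.42,0,-0.03,0,255,-0.42,0,-0.02,0,255,-0.42,0,-0.02,0]

```text
time_s: 11.4
eef_pos: [635.9, -138.9, 75.8]
eef_rot: [0.442, 0.897, -0.0, -0.001]
contact_force: [-1.0, 0.9, 1.6]
width: -0.1
```

Request:
play_rows:
  increments: [255,0,0,0.01,0,255,0,0,0.02,0,255,0,0,0.02,0,255,0,0,0.02,0]

```text
time_s: 11.8
eef_pos: [636.6, -139.3, 73.9]
eef_rot: [0.443, 0.897, 0.0, -0.0]
contact_force: [-1.6, 2.1, 4.3]
width: 0.2
```

Key 4 is up too. Only key 1 is latched, so I go back and press it home slowly.

Request:
play_rows:
  increments: [255,0,0,-0.06,0,255,0,0,-0.15,0,255,0.2,0,-0.15,0,255,0.45,0,-0.15,0,255,0.63,0,-0.15,0,255,0.63,0,-0.15,0]

```text
time_s: 12.4
eef_pos: [589.3, -77.8, 92.5]
eef_rot: [0.442, 0.897, -0.0, -0.0]
contact_force: [1.0, -0.0, 0.5]
width: -0.4
```

Request:
play_rows:
  increments: [255,0.2,0,0,0,255,0.45,0,0,0,255,0.63,0,0,0,255,0.63,0,0,0,255,0.63,0,0.05,0,255,0.63,0,0.1,0,255,0.63,0,0.14,0,255,0.63,0,0.16,0,255,0.63,0,0.16,0,255,0.63,0,0.16,0]

```text
time_s: 13.4
eef_pos: [544.8, -19.8, 72.3]
eef_rot: [0.443, 0.897, -0.0, -0.0]
contact_force: [0.2, 0.0, -0.8]
width: 0.4
```

Request:
play_rows:
  increments: [255,0,0,0.015,0,255,0,0,0.03,0,255,0,0,0.04,0,255,0,0,0.05,0,255,0,0,0.06,0,255,0,0,0.07,0,255,0,0,0.07,0,255,0,0,0.07,0]

```text
time_s: 14.2
eef_pos: [545.1, -19.7, 65.4]
eef_rot: [0.443, 0.897, 0.0, 0.001]
contact_force: [-2.8, -0.0, 9.0]
width: -0.1
```

Request:
play_rows:
  increments: [255,0,0,0.007,0,255,0,0,0.007,0,255,0,0,0,0,255,0,0,-0.03,0,255,0,0,-0.06,0,255,0,0,-0.1,0,255,0,0,-0.18,0,255,0,0,-0.3,0,255,0,0,-0.5,0,255,0,0,-0.5,0]

```text
time_s: 15.2
eef_pos: [546.7, -19.9, 127.2]
eef_rot: [0.443, 0.897, 0.001, 0.003]
contact_force: [-0.6, -0.2, 0.9]
width: 0.3
```

Run:
```python
from h import *
a=grab('scene','s2')['img'][150:245,215:390,::-1]
cv2.imwrite('pics/c2.png',cv2.resize(a,None,fx=4.5,fy=4.5,interpolation=2))
d=load('s2'); im=d['img'].astype(int); m=((im[:,:,2]>100)&(im[:,:,2]-im[:,:,0]>60)&(im[:,:,2]-im[:,:,1]>30)).astype(np.uint8)
n,l,s,c=cv2.connectedComponentsWithStats(m)
for i in range(1,n):
    if s[i,4]>40: print(s[i],c[i].round(1),unproj(d,*c[i],65).round(1))
s=bot.observe(); print(s['eef_pos'],s['contact_force'],s['time_s'])
```

```text
[554 162  29  24 417] [567.7 173.6] [1069.8 -461.3   65. ]
[275 195  14  13 144] [281.8 201.1] [544.9 -19.8  65. ]
[296 197  15  13 147] [303.  203.1] [575.  -59.3  65. ]
[318 199  14  13 149] [324.5 205.2] [605.1 -99.1  65. ]
[339 201  15  13 153] [346.1 207.3] [ 635.4 -138.8   65. ]
[546.03473914 -19.76838487 125.72962135] [ 0.5664478  -0.35330833 -0.71034649] 15.25
```

View pics/c2.png

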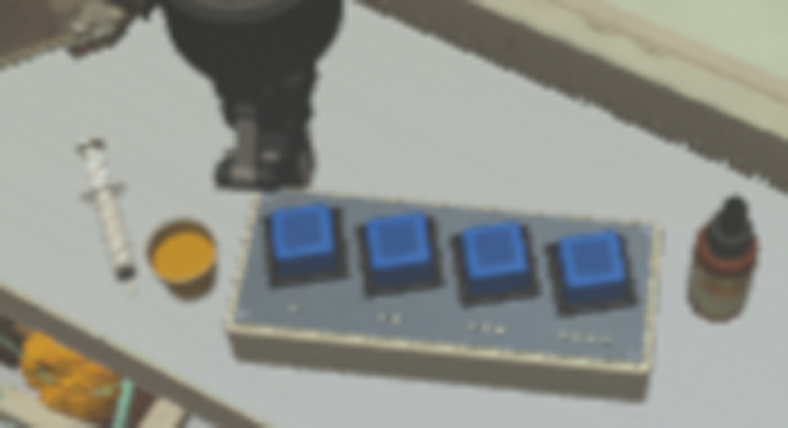

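Key 1 at crop (302,232) now stands as high as the others. Its centre at 65 mm height is (544.9, -19.8), in line with the row. The cup, syringe and dropper haven't moved, so I'm handing in.

```bash
python3 -c "
from station import bot; print(bot.finish_job())"
```

```text
the job is handed in; nothing more can be done
None
```

The latched key was the first from the left. I pressed it home and it sprang up, so all four keys now stand up. I handed the job in at about 15 s of the 48 s; it reports no verdict.

- **Taps:** With the fingers shut, I tapped keys 1 to 4 in order from left to right. Key 1 met the fingers at 58.7 mm (2.9 N), which is the latched height. Keys 2, 3 and 4 met them at about 64–65 mm and gave about 2 mm at 3.5–4.3 N, so they were up.
- **Press:** I then pressed key 1 slowly (under 20 mm/s) to at least 10.6 mm (9 N) and let it go.
- **Last checks:** In the scene picture, key 1 now fits the row at 65 mm height; before the press it was about 4 mm out of line. The cup, the syringe and the dropper look unmoved. The hand hung clear above the box, with only sensor noise on the force reading (under 1 N).

No check failed. At the first light contacts the force readings (about 1.6–2 N) were only a little above the noise of about 1 N, so on each of those keys I pressed slightly further to be sure.

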